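# Unstack the jar lids and cap the jars on the spice carousel

## Task

Take the stack of wooden lids apart from the top down, laying each lid, as you take it, on the open jar on the carousel that it belongs to (same outline, same size) before you take the next. Each lid must lie flat and centred on its jar so that it covers the mouth, the square ones turned in line with their jars. Leave the jars standing on the carousel, and leave the funnel and the sauce dish where they are.

Things in the scene. Friction and masses are not known exactly. Their poses are not given: they have to be found in the camera images.
- large_square_lid (a point): Pale wooden lid with a dark line round its top edge, 66 x 66 mm square, 30 mm high: 24 mm of wood on a black 6 mm seal inset 2 mm all round, flat above and below. It starts at the bottom of the stack, standing on the shelf; the lids lie roughly centred on one another, each turned its own way. Point: centre of the lid, 15 mm above its underside; x and y axes parallel to its sides, z up.
- large_round_lid (a point): Pale wooden lid with a dark line round its top edge, round, 56 mm across, 30 mm high: 24 mm of wood on a black 6 mm seal inset 2 mm all round, flat above and below. It starts second from the bottom, on the large square lid; the lids lie roughly centred on one another, each turned its own way. Point: centre of the lid, 15 mm above its underside; z axis up along the lid's axis.
- small_square_lid (a point): Pale wooden lid with a dark line round its top edge, 42 x 42 mm square, 30 mm high: 24 mm of wood on a black 6 mm seal inset 2 mm all round, flat above and below. It starts third from the bottom, on the large round lid; the lids lie roughly centred on one another, each turned its own way. Point: centre of the lid, 15 mm above its underside; x and y axes parallel to its sides, z up.
- small_round_lid (a point): Pale wooden lid with a dark line round its top edge, round, 34 mm across, 30 mm high: 24 mm of wood on a black 6 mm seal inset 2 mm all round, flat above and below. It starts at the top of the stack, on the small square lid; the lids lie roughly centred on one another, each turned its own way. Point: centre of the lid, 15 mm above its underside; z axis up along the lid's axis.
- large_square_mouth (a point): Open empty square glass jar, body and dark steel collar 66 x 66 mm, square mouth 46 x 46 mm; 70 mm tall, loose, 0.15 to 0.4 kg. One of four on a low stiff steel turntable (270 mm across, 30 mm high), 92 mm from its centre, a quarter turn apart, in any order. Its lid lies flat on the collar. Point: centre of the mouth, level with the collar's flat top; x, y axes along its sides.
- large_round_mouth (a point): Open empty round glass jar, body 60 mm across, dark steel collar 56 mm across, round mouth 36 mm; 70 mm tall, loose, 0.15 to 0.4 kg. One of four on a low stiff steel turntable (270 mm across, 30 mm high), 92 mm from its centre, a quarter turn apart, in any order. Its lid lies flat on the collar. Point: centre of the mouth, level with the collar's flat top; z axis up the jar's axis.
- small_square_mouth (a point): Open empty square shouldered glass jar, body 54 x 54 mm, dark steel collar 42 x 42 mm, square mouth 22 x 22 mm; 70 mm tall, loose, 0.15 to 0.4 kg. One of four on a low stiff steel turntable (270 mm across, 30 mm high), 92 mm from its centre, a quarter turn apart, in any order. Its lid lies flat on the collar. Point: centre of the mouth, level with the collar's flat top; x, y axes along its sides.
- small_round_mouth (a point): Open empty round shouldered glass jar, body 50 mm across, dark steel collar 34 mm across, round mouth 14 mm; 70 mm tall, loose, 0.15 to 0.4 kg. One of four on a low stiff steel turntable (270 mm across, 30 mm high), 92 mm from its centre, a quarter turn apart, in any order. Its lid lies flat on the collar. Point: centre of the mouth, level with the collar's flat top; z axis up the jar's axis.
- funnel: Red plastic funnel standing upside down on its wide rim on the shelf, 90 mm across and 90 mm high. Origin: centre of its underside. Bystander.
- sauce_dish: Blue ceramic sauce dish on the shelf, 90 mm across and 22 mm high. Origin: centre of its underside. Bystander.

How it is judged:
By the outcome, as a careful person would: the job done as asked, in the order asked, and still so for the second after the job is handed in, with the robot touching nothing.
It also fails if it takes over 136 s, if anything falls off the work surface, if the arm or the gripper's body presses on something with over 40 N, if the wrist force passes 120 N, or if a joint passes its speed limit or range.

## Robot

A 6-joint arm with a two-finger parallel gripper is mounted at the origin on the work surface. World frame = base frame: x ahead of the robot, y to its left, z up, the work surface at z = 0. Lengths are in m, angles in rad, forces in N, time in s.
With the tool pointing down it reaches from about 0.25 to 0.775 m from the base axis. Payload 4 kg.
Tool frame: the origin (TCP) lies at the very end of the fingers, on their centre line; the grasp point (between the pads) lies 19 mm behind it; z points along the fingers, y is the direction in which the jaws open and shut (so a half turn about z gives the same grasp; the last joint's range is limited). The gripper opens to 94 mm and grips with 3 to 60 N. Pads are 16 mm wide; open, the fingers measure 119 mm over their backs; the gripper's body (75 mm by 177 mm) begins 78 mm behind the grasp point.
Start: joints at [1.043, 0.087, 1.371, -0, 1.684, -0.103], TCP at [0.227, 0.501, 0.206] pointing down, gripper open.
Joint ranges: [-3.1, 3.1], [-0.76, 2.03], [0.27, 2.55], [-1.08, 4.22], [0.17, 2.65], [-2.57, 2.57]. Speed limits (rad/s): [2.79, 2.79, 3.14, 3.14, 3.14, 3.14].

## Interface

Orientations are given as [roll, pitch, yaw] about the fixed x, y, z axes, in that order (R = Rz(yaw) Ry(pitch) Rx(roll)).
In Python, from bench import robot, snapshot, calibration gives the robot as it stands. The module is installed in compiled form; this text tells all that it offers.
- The arm moves only by the tool servo_tool, never from a script. Its argument "series" is text: rows parted by semicolons, each of 5 numbers parted by spaces: the closure, from -1 (fully open) to 1 (shut), then the shift along the tool's x, y, z in cm, then the turn about the tool's z in rad. A call has 1 to 20 rows; each row is the pose to reach, as a shift and turn from the pose commanded when the call began, along the tool's axes at that moment; what a row does not reach only later rows make up. A row lasts 1/12 s, in which the tool goes at most 41.7 mm and 7.16 degrees, less where a joint would pass 70% of its speed; a pose out of reach is approached as far as the arm can. A call with a gripper value outside its range is refused whole. The fingers move at their own pace and stop on an object; the grip force is fixed at half the most. Time passes only in rows, so rows that repeat a pose let the fingers close. It gives the time, the measured TCP pose, the force and the opening at its end, in the units of the state.
- robot.get_obs(): the state, without advancing time (a new reading comes with each control period).
- snapshot(name): name is "scene" or "top"; returns (picture, depth): 420x560x3 uint8, red, green, blue; 420x560 float32, m along the optical axis (not along the pixel's ray), 0 where there is no reading.
- calibration(name): a dict with "fx", "fy", "cx", "cy" (pixels), "rvec" (rotation vector, rad) and "tvec" (3), from world to camera coordinates, as OpenCV has them. Camera axes: x right, y down, z forward; pixel columns grow to the right and rows downward; lengths in m; the calibration is good to about 2 mm. A picture is of the moment at which its call begins. calibration takes no time and is no camera call.
- robot.close_job(): hands the job in, once; it reports no verdict.
The state is a dict: "time": time; "joint_positions": joint angles; "qvel": joint speeds; "joint_torque": joint torques, N m; "tool_pos": TCP position; "ee_rot": TCP orientation; "wrist_force": force on the tool from outside, world axes, zero at the start; "wrist_torque": the same for the moment, N m; "width": finger opening in m.
Only numpy, scipy, OpenCV 4.12 (cv2) and the standard library are available. Lean on these libraries where they do the work, as an engineer would, in place of code of your own. Each camera call takes 0.05 s, during which the arm holds its last target. There are 200 camera calls.

## Working session

There is one attempt and no reset: what is moved stays moved. The work goes in short steps, Python scripts to look and compute and a tool call to move; the robot and the scene stay as the last step left them, time stands still between calls to the robot, and variables do not carry over. Pictures are saved under pics/ and viewed, about 12 in all and at most 16, crops included, and the job is handed in when it is done.

Besides the shell and the picture viewer there is one more tool, called after "Request:" by a JSON object that holds its "fn" and its "kwargs", one argument or row to a line. servo_tool: Moves the arm, as the interface text tells. Its arguments: {"type":"object","properties":{"series":{"type":"string"}},"required":["series"]}

```bash
mkdir -p pics; cat > h.py <<'E'
import numpy as np, cv2
from bench import robot, snapshot, calibration
def cam(n):
    c=calibration(n); R=cv2.Rodrigues(np.array(c["rvec"],float))[0]
    return c,R,np.array(c["tvec"],float).ravel()
def cloud(n,d):
    c,R,t=cam(n); v,u=np.mgrid[:d.shape[0],:d.shape[1]]
    P=np.stack([(u-c["cx"])/c["fx"]*d,(v-c["cy"])/c["fy"]*d,d],-1)
    W=(P-t)@R; W[d==0]=np.nan; return W
def ray(n,uv,z):
    c,R,t=cam(n); uv=np.atleast_2d(uv).astype(float)
    D=np.c_[(uv[:,0]-c["cx"])/c["fx"],(uv[:,1]-c["cy"])/c["fy"],np.ones(len(uv))]@R
    o=-t@R; return o+D*((z-o[2])/D[:,2])[:,None]
def snap(n,f):
    p,d=snapshot(n); cv2.imwrite("pics/"+f+".png",p[:,:,::-1]); np.savez("pics/"+f+".npz",p=p,d=d); return p,d
E
python3 - <<'E'
from h import *
for n in("scene","top"):
    snap(n,n+"0"); c,R,t=cam(n); print(n,c["fx"],(-t@R).round(3),R[2].round(2))
o=robot.get_obs(); print({k:np.round(o[k],3) for k in o})
E
```

```text
scene 415.9067507016624 [1.121 0.057 0.721] [-0.64 -0.02 -0.77]
top 517.5726037982919 [0.549 0.043 1.165] [ 0.04 -0.01 -1.  ]
{'time': np.float64(0.1), 'joint_positions': array([ 1.043,  0.088,  1.372, -0.   ,  1.684, -0.103]), 'qvel': array([ 0.002, -0.001, -0.002, -0.   ,  0.002,  0.   ]), 'joint_torque': array([ 3.0000e-03, -3.4125e+01, -3.0330e+01,  7.2000e-02,  3.0000e-02,
       -0.0000e+00]), 'tool_pos': array([0.226, 0.501, 0.204]), 'ee_rot': array([-3.14 , -0.   ,  2.717]), 'wrist_force': array([0.563, 0.062, 0.757]), 'wrist_torque': array([0.031, 0.001, 0.009]), 'width': np.float64(0.093)}
```

View pics/scene0.png

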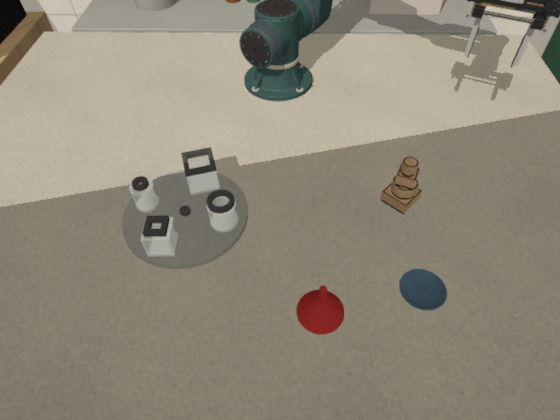

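View pics/top0.png

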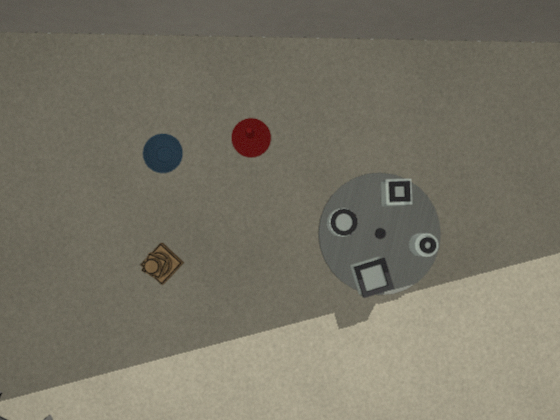

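The top view has the carousel at (380,233), with the large square jar at (374,277), large round at (343,221), small square at (399,191) and small round at (427,244). The stack is at (155,265), the dish at (163,153) and the funnel at (251,138). Next I measure heights and positions.

```bash
python3 - <<'E'
from h import *
for n in("top","scene"):
    z=np.load(f"pics/{n}0.npz"); p,d=z["p"],z["d"]; W=cloud(n,d); Z=W[...,2]
    print(n,"shelf z",np.nanmedian(Z[150:250,200:230]) if n=="top" else np.nanmedian(Z[280:330,100:250]))
    hsv=cv2.cvtColor(p,cv2.COLOR_RGB2HSV); 
    zs=0.0 if n!="top" else np.nanmedian(Z[150:250,200:230]); 
    if n=="scene": zs=np.nanmedian(Z[280:330,100:250])
    # collars
    roi=np.zeros(d.shape,np.uint8); 
    if n=="top": roi[165:305,315:445]=1
    else: roi[140:270,115:255]=1
    m=((hsv[...,2]<65)&(roi>0)).astype(np.uint8)
    cs,_=cv2.findContours(m,cv2.RETR_EXTERNAL,cv2.CHAIN_APPROX_NONE)
    for c in cs:
        if cv2.contourArea(c)<60: continue
        c=c[:,0]; zz=np.nanmedian(Z[c[:,1],c[:,0]])
        w=ray(n,c,zs+.1)[:,:2].astype(np.float32)
        M=cv2.moments(w.reshape(-1,1,2)*1000); r=cv2.minAreaRect(w*1000)
        print("collar",c.mean(0).round(),"z",zz.round(3),"cen",round(M['m10']/M['m00']),round(M['m01']/M['m00']),"area",round(M['m00']),"rect",np.round(r[0]),np.round(r[1]),round(r[2],1))
    # lids
    roi=np.zeros(d.shape,bool)
    if n=="top": roi[235:290,130:190]=1
    else: roi[150:215,375:430]=1
    for k,h in enumerate((.03,.06,.09,.12)):
        m=(roi&(abs(Z-zs-h)<.006)); w=W[m][:,:2].astype(np.float32)*1000
        if len(w)<5: continue
        r=cv2.minAreaRect(w); print("lid",k,len(w),"mean",w.mean(0).round(),"rect",np.round(r[0]),np.round(r[1]),round(r[2],1), "circ",cv2.minEnclosingCircle(w))
    if n=="top":
        for nm,rr in(("disk",(375,385,228,238)),):
            print(nm,np.nanmedian(W[rr[2]:rr[3],rr[0]:rr[1]].reshape(-1,3),0).round(3))
        for nm,m in(("red",(hsv[...,1]>150)&((hsv[...,0]<8)|(hsv[...,0]>172))&(Z>zs+.005)),("blue",(hsv[...,0]>95)&(hsv[...,0]<125)&(hsv[...,1]>100))):
            print(nm,np.nanmean(W[m],0).round(3),m.sum())
p=np.load("pics/top0.npz")["p"]; a=cv2.resize(p[235:290,130:190,::-1],None,fx=6,fy=6,interpolation=cv2.INTER_CUBIC)
p=np.load("pics/scene0.npz")["p"]; b=cv2.resize(p[150:215,375:430,::-1],(360,330),interpolation=cv2.INTER_CUBIC)
cv2.imwrite("pics/lids.png",np.hstack([a,b]))
E
```

```text
top shelf z -0.0006288141108358391
collar [374. 278.] z 0.099 cen 461 -154 area 3883 rect [ 461. -154.] [64. 66.] 17.6
collar [427. 245.] z 0.099 cen 529 -265 area 739 rect [ 528. -265.] [29. 31.] 0.8
collar [380. 233.] z 0.039 cen 551 -167 area 323 rect [ 552. -167.] [20. 21.] 45.7
collar [344. 221.] z 0.099 cen 574 -92 area 2100 rect [574. -91.] [52. 52.] 0.6
collar [399. 191.] z 0.099 cen 639 -207 area 1501 rect [ 640. -206.] [39. 42.] 0.8
lid 0 334 mean [480. 286.] rect [478. 298.] [66. 66.] 48.0 circ ((478.7348937988281, 298.2497253417969), 44.652427673339844)
lid 1 104 mean [482. 288.] rect [479. 298.] [54. 50.] 17.9 circ ((478.2608642578125, 300.3841857910156), 27.935766220092773)
lid 2 170 mean [480. 293.] rect [478. 299.] [42. 42.] 68.1 circ ((478.5096435546875, 298.5621337890625), 28.227783203125)
lid 3 219 mean [479. 297.] rect [479. 298.] [32. 32.] 2.8 circ ((478.07696533203125, 298.1434326171875), 17.021934509277344)
disk [ 0.553 -0.179  0.039]
red [0.759 0.107 0.027] 1138
blue [0.725 0.304 0.012] 997
scene shelf z -0.0018356071054102885
collar [156. 226.] z 0.095 cen 64
[... 179 characters left out ...]
60 rect [578. -91.] [58. 52.] 26.0
collar [140. 183.] z 0.097 cen 534 -264 area 828 rect [ 534. -264.] [37. 28.] 14.8
collar [199. 168.] z 0.097 cen 489 -146 area 1076 rect [ 483. -148.] [38. 62.] 16.8
lid 0 310 mean [497. 291.] rect [481. 296.] [67. 68.] 47.8 circ ((480.09814453125, 296.41851806640625), 45.439517974853516)
lid 1 162 mean [495. 295.] rect [487. 297.] [55. 43.] 80.7 circ ((481.4102783203125, 298.90203857421875), 28.541095733642578)
lid 2 167 mean [491. 294.] rect [481. 297.] [41. 43.] 68.1 circ ((480.1516418457031, 297.368408203125), 28.722042083740234)
lid 3 174 mean [483. 295.] rect [481. 295.] [33. 35.] 68.0 circ ((480.0714416503906, 294.4294128417969), 18.567462921142578)
```

View pics/lids.png

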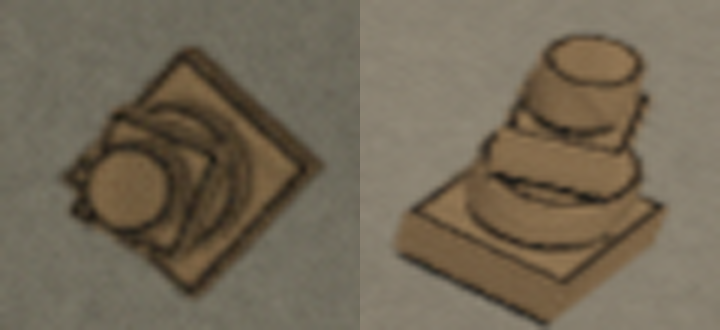

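The left crop shows the stack from above and the right crop shows it from the front. The four lids are near concentric around (0.480, 0.297). The small square is turned about 68° and the large square about 48°. Next I write a move helper and move above the stack.

```bash
cat > mv.py <<'E'
import sys,json,numpy as np
from bench import robot
# usage: mv.py x y z yawdeg  -> shift (cm, tool axes) and turn from measured pose
o=robot.get_obs(); p=np.array(o["tool_pos"]); yw=o["ee_rot"][2]
x,y,z,t=map(float,sys.argv[1:5]); d=np.array([x,y,z])-p
dy=(np.radians(t)-yw+np.pi)%(2*np.pi)-np.pi
print("t",round(o["time"],2),"pos",p.round(4),"yaw",round(np.degrees(yw),2),"w",round(o["width"],4),"F",np.round(o["wrist_force"],1),"j6",round(o["joint_positions"][5],2))
print("shift",(100*np.array([np.cos(yw)*d[0]+np.sin(yw)*d[1],np.sin(yw)*d[0]-np.cos(yw)*d[1],-d[2]])).round(2),"turn",round(-dy,3))
E
python3 mv.py .480 .297 .17 155.7
```

```text
t 0.1 pos [0.2264 0.5007 0.2044] yaw 155.66 w 0.0934 F [0.6 0.1 0.8] j6 -0.1
shift [-31.5   -8.11   3.44] turn -0.001
```

```bash
python3 - <<'E'
from h import *
# collar angles/centres on upscaled top image
p=np.load("pics/top0.npz")["p"]; S=6
for nm,(u,v,r) in dict(LS=(374,278,24),SR=(427,245,14),LR=(344,221,19),SS=(399,191,17)).items():
    g=cv2.cvtColor(p[v-r:v+r,u-r:u+r],cv2.COLOR_RGB2GRAY); g=cv2.resize(g,None,fx=S,fy=S,interpolation=cv2.INTER_CUBIC)
    m=(g<80).astype(np.uint8); cs,_=cv2.findContours(m,cv2.RETR_CCOMP,cv2.CHAIN_APPROX_NONE)
    for c in sorted(cs,key=cv2.contourArea)[-2:]:
        q=(c[:,0]+.5)/S-.5+[u-r,v-r]; w=(ray("top",q,.0995)[:,:2]*1000).astype(np.float32)
        a=cv2.minAreaRect(w); M=cv2.moments(w.reshape(-1,1,2)); print(nm,"cen",round(M['m10']/M['m00'],1),round(M['m01']/M['m00'],1),"rect",np.round(a[0],1),np.round(a[1],1),round(a[2],1))
E
```

```text
LS cen 460.6 -153.2 rect [ 460.6 -153.2] [46.6 46.3] 17.8
LS cen 460.7 -154.4 rect [ 460.7 -154. ] [68.9 69.1] 17.1
SR cen 528.7 -264.7 rect [ 528.7 -264.6] [12.6 13.5] 45.6
SR cen 528.8 -265.1 rect [ 528.6 -264.9] [32.6 33.5] 0.1
LR cen 573.7 -91.1 rect [573.7 -91.2] [36.4 36.1] 45.7
LR cen 573.8 -92.3 rect [573.8 -92.4] [55.7 54.2] 87.7
SS cen 638.6 -206.2 rect [ 638.6 -206.1] [23.  20.8] 2.8
SS cen 639.1 -206.4 rect [ 639.  -206.2] [41.9 43.4] 1.9
```

Request:
{"fn": "servo_tool", "kwargs": {
  "series": "-1 -5 -1.5 0.5 0; -1 -10 -3 1 0; -1 -15 -4 1.5 0; -1 -20 -5.5 2 0; -1 -25 -6.5 2.5 0; -1 -28 -7.5 3 0; -1 -30.5 -8 3.4 0; -1 -31.5 -8.1 3.4 0; -1 -31.5 -8.1 3.4 0; -1 -31.5 -8.1 3.4 0"
}}

```text
time: 0.93
tool_pos: [0.4809, 0.296, 0.1701]
ee_rot: [-3.14, -0.002, 2.713]
wrist_force: [-0.2, -0.4, 0.0]
width: 0.094
```

```bash
python3 mv.py .480 .297 .094 158
```

```text
t 0.93 pos [0.4809 0.296  0.1701] yaw 155.45 w 0.094 F [-0.2 -0.4  0. ] j6 -0.69
shift [0.13 0.05 7.61] turn -0.045
```

Request:
{"fn": "servo_tool", "kwargs": {
  "series": "-1 0 0 2 0; -1 0 0 4 0; -1 0 0 6 0; -1 0 0 7 0; -1 0 0 7.5 0; -1 0 0 7.5 0; -1 0 0 7.5 0; 0 0 0 7.5 0; 0 0 0 7.5 0; 1 0 0 7.5 0; 1 0 0 7.5 0; 1 0 0 7.5 0; 1 0 0 7.5 0; 1 0 0 7.5 0"
}}

```text
time: 2.1
tool_pos: [0.4804, 0.2975, 0.0966]
ee_rot: [3.141, 0.0, 2.717]
wrist_force: [-0.5, 0.3, 0.5]
width: 0.0509
```

```bash
python3 - <<'E'
from h import *
p,d=snap("scene","s1"); cv2.imwrite("pics/s1c.png",cv2.resize(p[90:240,320:500,::-1],None,fx=3,fy=3,interpolation=cv2.INTER_CUBIC))
E
python3 mv.py .529 -.265 .2 158
```

```text
t 2.15 pos [0.4803 0.2975 0.0965] yaw 155.65 w 0.0468 F [-0.   0.6  0.2] j6 -0.69
shift [-27.62 -49.24 -10.35] turn -0.041
```

View pics/s1c.png

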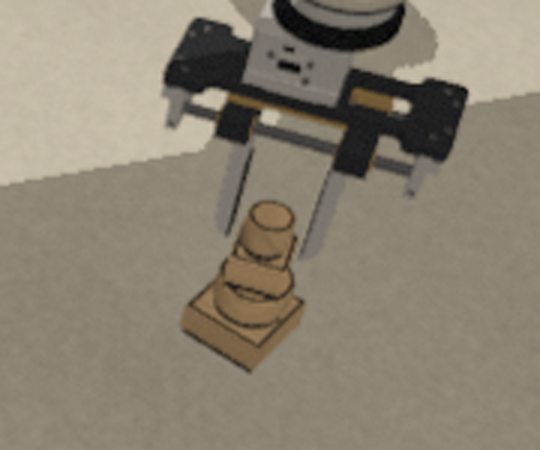

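The jaws straddle the top lid but are still closing. I keep closing, then lift.

Request:
{"fn": "servo_tool", "kwargs": {
  "series": "1 0 0 0.1 0; 1 0 0 0.1 0; 1 0 0 0.1 0; 1 0 0 0.1 0; 1 0 0 0.1 0; 1 0 0 0.1 0; 1 0 0 -0.3 0; 1 0 0 -2 0; 1 0 0 -4 0; 1 0 0 -6.5 0; 1 0 0 -9 0; 1 0 0 -10 0; 1 0 0 -10.3 0; 1 0 0 -10.3 0"
}}

```text
time: 3.32
tool_pos: [0.4806, 0.2977, 0.2001]
ee_rot: [3.14, 0.001, 2.717]
wrist_force: [-0.2, 0.6, -0.8]
width: 0.0334
```

```bash
python3 mv.py .529 -.265 .15 155.7
```

```text
t 3.32 pos [0.4806 0.2977 0.2001] yaw 155.66 w 0.0334 F [-0.2  0.6 -0.8] j6 -0.69
shift [-27.6  -49.27   5.01] turn -0.001
```

Request:
{"fn": "servo_tool", "kwargs": {
  "series": "1 -0.5 -1 0 0; 1 -1.5 -3 0 0; 1 -3 -5.5 0 0; 1 -4.7 -8.5 0 0; 1 -6.5 -11.5 0 0; 1 -8.3 -15 0 0; 1 -10 -18 0 0; 1 -12 -21.5 0 0; 1 -14 -25 0 0; 1 -16 -28.5 0 0; 1 -18 -32 0 0; 1 -20 -35.5 0 0; 1 -22 -39 0 0; 1 -23.7 -42 1 0; 1 -25.2 -45 2 0; 1 -26.4 -47.2 3 0; 1 -27.2 -48.6 4 0; 1 -27.6 -49.3 4.7 0; 1 -27.6 -49.3 5 0; 1 -27.6 -49.3 5 0"
}}

```text
time: 4.98
tool_pos: [0.5277, -0.2642, 0.1476]
ee_rot: [3.14, -0.004, 2.717]
wrist_force: [-0.3, -0.1, -0.8]
width: 0.0334
```

```bash
python3 - <<'E'
from h import *
p,d=snap("scene","s2"); p2,d2=snap("top","t2")
a=cv2.resize(p[90:240,90:240,::-1],(400,400),interpolation=cv2.INTER_CUBIC);b=cv2.resize(p2[170:310,350:490,::-1],(400,400),interpolation=cv2.INTER_CUBIC)
cv2.imwrite("pics/s2c.png",np.hstack([a,b]))
E
python3 mv.py .529 -.265 .106 155.7
```

```text
t 5.08 pos [ 0.5288 -0.264   0.1497] yaw 155.76 w 0.0334 F [ 0.  -1.  -0.4] j6 -1.71
shift [-0.06 -0.09  4.37] turn 0.001
```

View pics/s2c.png

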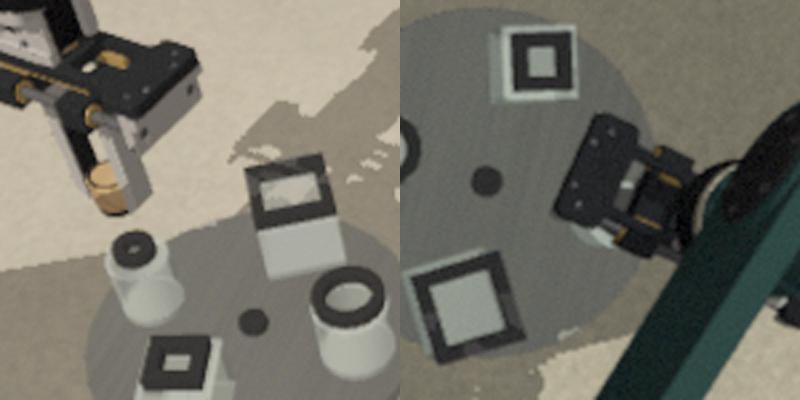

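The lid is held over the small round jar, which is at about (132,250) in the left crop. I lower and release.

Request:
{"fn": "servo_tool", "kwargs": {
  "series": "1 -0.1 -0.1 1.5 0; 1 -0.1 -0.1 2.7 0; 1 -0.1 -0.1 3.5 0; 1 -0.1 -0.1 4 0; 1 -0.1 -0.1 4.2 0; 1 -0.1 -0.1 4.3 0; 1 -0.1 -0.1 4.4 0; 1 -0.1 -0.1 4.4 0"
}}

```text
time: 5.75
tool_pos: [0.5293, -0.2669, 0.1059]
ee_rot: [-3.142, 0.001, 2.717]
wrist_force: [-0.7, 0.8, -0.2]
width: 0.0334
```

Request:
{"fn": "servo_tool", "kwargs": {
  "series": "1 0 0 0.05 0; 0.2 0 0 0.05 0; 0.2 0 0 0.05 0; 0 0 0 0.05 0; -0.1 0 0 0.05 0; -0.1 0 0 0.05 0; -0.1 0 0 0.05 0; -0.1 0 0 -1 0; -0.1 0 0 -3 0; -0.1 0 0 -6 0; -0.1 0 0 -9 0; -0.1 0 3 -9.5 0; -0.1 0 6.5 -9.5 0; -0.1 0 10 -9.5 0; -0.1 0 13 -9.5 0; -0.1 0 16 -9.5 0; -0.1 0 18 -9.5 0"
}}

```text
time: 7.17
tool_pos: [0.6042, -0.1, 0.2015]
ee_rot: [3.14, 0.001, 2.719]
wrist_force: [-0.6, -0.1, 0.1]
width: 0.0517
```

```bash
python3 - <<'E'
from h import *
p,d=snap("scene","s3"); p2,d2=snap("top","t3")
a=cv2.resize(p[140:280,110:250,::-1],(400,400),interpolation=cv2.INTER_CUBIC);b=cv2.resize(p2[170:310,315:455,::-1],(400,400),interpolation=cv2.INTER_CUBIC)
cv2.imwrite("pics/s3c.png",np.hstack([a,b]))
for n,dd in(("scene",d),("top",d2)):
    W=cloud(n,dd); m=(abs(W[...,2]-.129)<.006)&(abs(W[...,0]-.529)<.035)&(abs(W[...,1]+.265)<.035); w=(W[m][:,:2]*1000).astype(np.float32)
    print(n,len(w),w.mean(0),cv2.minEnclosingCircle(w),np.median(W[m][:,2]))
E
python3 mv.py .48 .297 .18 158
```

```text
scene 178 [ 532.06836 -265.9439 ] ((531.40234375, -266.90447998046875), 17.539152145385742) 0.12800568330904072
top 5 [ 523.5129  -280.47003] ((523.091552734375, -280.232666015625), 6.310944080352783) 0.12817932608335345
t 7.27 pos [ 0.6044 -0.0997  0.2013] yaw 155.92 w 0.0516 F [ 0.   0.3 -0.4] j6 -1.41
shift [27.53 31.14  2.13] turn -0.036
```

View pics/s3c.png

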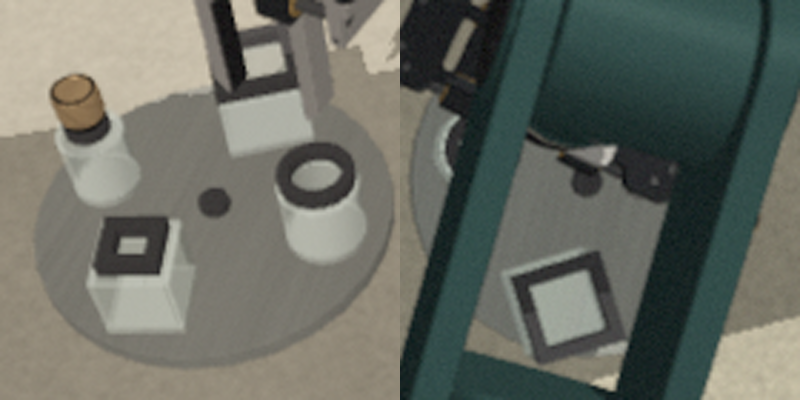

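The small round lid stands on its jar at about (78,100) in the left crop, perhaps slightly to -y. I'll check it from above once the arm is clear. Next is the small square lid.

Request:
{"fn": "servo_tool", "kwargs": {
  "series": "-1 1 1.5 0 0; -1 3.5 4 0 0; -1 6.2 7 0.3 0; -1 9 10 0.6 0; -1 11.5 13 0.9 -0.01; -1 14 16 1.2 -0.02; -1 16.7 19 1.5 -0.03; -1 19.4 22 1.8 -0.036; -1 22 25 2.1 -0.036; -1 24.5 27.7 2.1 -0.036; -1 26.5 30 2.1 -0.036; -1 27.5 31.1 2.1 -0.036; -1 27.5 31.1 2.1 -0.036; -1 27.5 31.1 2.1 -0.036"
}}

```text
time: 8.43
tool_pos: [0.4812, 0.2934, 0.18]
ee_rot: [-3.141, 0.001, 2.753]
wrist_force: [0.3, -0.7, -0.4]
width: 0.0939
```

```bash
python3 - <<'E'
from h import *
p2,d2=snap("top","t4"); p,d=snap("scene","s4")
W=cloud("top",d2); m=(abs(W[...,2]-.129)<.006)&(abs(W[...,0]-.529)<.035)&(abs(W[...,1]+.265)<.035); w=(W[m][:,:2]*1000).astype(np.float32)
print(len(w),w.mean(0),cv2.minEnclosingCircle(w))
W=cloud("scene",d); m=(abs(W[...,2]-.088)<.006)&(abs(W[...,0]-.48)<.04)&(abs(W[...,1]-.297)<.04); w=(W[m][:,:2]*1000).astype(np.float32)
print("SSlid",len(w),w.mean(0),cv2.minAreaRect(w))
# carousel check: jar collars in t4
for nm,(u,v,r) in dict(LS=(374,278,24),LR=(344,221,19),SS=(399,191,17)).items():
    S=6;g=cv2.resize(cv2.cvtColor(p2[v-r:v+r,u-r:u+r],cv2.COLOR_RGB2GRAY),None,fx=S,fy=S,interpolation=cv2.INTER_CUBIC)
    cs,_=cv2.findContours((g<80).astype(np.uint8),cv2.RETR_CCOMP,cv2.CHAIN_APPROX_NONE)
    for c in sorted(cs,key=cv2.contourArea)[-2:]:
        q=(c[:,0]+.5)/S-.5+[u-r,v-r]; x=(ray("top",q,.0995)[:,:2]*1000).astype(np.float32); M=cv2.moments(x.reshape(-1,1,2)); print(nm,round(M['m10']/M['m00'],1),round(M['m01']/M['m00'],1),round(cv2.minAreaRect(x)[2],1))
a=cv2.resize(p[120:240,350:470,::-1],(400,400),interpolation=cv2.INTER_CUBIC);b=cv2.resize(p2[170:310,315:455,::-1],(400,400),interpolation=cv2.INTER_CUBIC)
cv2.imwrite("pics/s4c.png",np.hstack([a,b]))
E
python3 mv.py .48 .297 .0645 158.1
```

```text
228 [ 527.9864 -264.4424] ((527.7319946289062, -265.3662414550781), 17.06731605529785)
SSlid 307 [482.92072 296.47418] ((480.2926025390625, 297.2437744140625), (41.27558135986328, 46.16899108886719), 67.84941864013672)
LS 460.6 -153.2 17.7
LS 460.8 -154.3 16.7
LR 573.7 -91.1 47.9
LR 573.8 -92.2 87.8
SS 638.7 -206.1 0.9
SS 639.1 -206.4 1.9
t 8.53 pos [0.4817 0.2924 0.1798] yaw 157.62 w 0.094 F [ 0.2 -0.8  0.9] j6 -0.73
shift [ 0.33  0.36 11.53] turn -0.008
```

View pics/s4c.png

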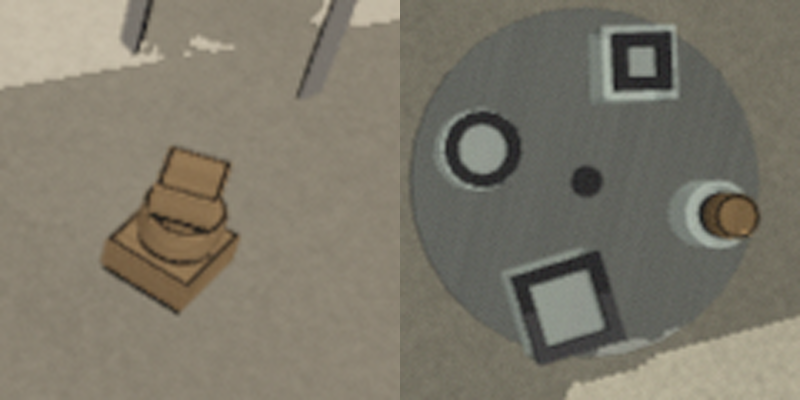

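The small round lid is at (528,-265) against its jar at (528.7,-265), and the stack is undisturbed. I grasp the small square lid.

Request:
{"fn": "servo_tool", "kwargs": {
  "series": "-1 0.1 0.2 2.5 0; -1 0.3 0.3 5.5 -0.01; -1 0.3 0.3 8.5 -0.01; -1 0.3 0.3 10.5 -0.01; -1 0.3 0.3 11.3 -0.01; 0.5 0.3 0.3 11.5 -0.01; 1 0.3 0.3 11.5 -0.01; 1 0.3 0.3 11.5 -0.01; 1 0.3 0.3 11.5 -0.01; 1 0.3 0.3 11.5 -0.01; 1 0.3 0.3 11.5 -0.01; 1 0.3 0.3 11.5 -0.01; 1 0.3 0.3 11.5 -0.01; 1 0.3 0.3 11.5 -0.01; 1 0.3 0.3 11.5 -0.01; 1 0.3 0.3 11.5 -0.01"
}}

```text
time: 9.87
tool_pos: [0.4794, 0.298, 0.0648]
ee_rot: [3.141, 0.0, 2.763]
wrist_force: [-0.9, -0.0, 1.5]
width: 0.0418
```

```bash
python3 mv.py .639 -.206 .19 182
```

```text
t 9.87 pos [0.4794 0.298  0.0648] yaw 158.3 w 0.0418 F [-0.9 -0.   1.5] j6 -0.74
shift [-33.47 -40.93 -12.52] turn -0.414
```

Request:
{"fn": "servo_tool", "kwargs": {
  "series": "1 0 0 -0.5 0; 1 0 0 -2.5 0; 1 0 0 -5.5 0; 1 0 0 -8.5 0; 1 -1 -1.2 -11 0; 1 -3 -3.6 -12.5 0; 1 -5.5 -6.7 -12.5 -0.05; 1 -8 -9.8 -12.5 -0.1; 1 -10.5 -12.9 -12.5 -0.15; 1 -13 -16 -12.5 -0.2; 1 -15.5 -19 -12.5 -0.25; 1 -18 -22 -12.5 -0.3; 1 -20.5 -25 -12.5 -0.35; 1 -23 -28 -12.5 -0.4; 1 -25.5 -31 -12.5 -0.414; 1 -28 -34.2 -12.5 -0.414; 1 -30.5 -37.3 -12.5 -0.414; 1 -32.5 -39.7 -12.5 -0.414; 1 -33.5 -40.9 -12.5 -0.414; 1 -33.5 -40.9 -12.5 -0.414"
}}

```text
time: 11.53
tool_pos: [0.6392, -0.2101, 0.188]
ee_rot: [-3.141, -0.002, -3.111]
wrist_force: [-0.0, 0.3, -0.5]
width: 0.0418
```

Request:
{"fn": "servo_tool", "kwargs": {
  "series": "1 0 0 2 0; 1 0 0 4 0; 1 0 0 5.5 0; 1 0 0 5.5 0; 1 0 0 5.5 0"
}}

```text
time: 11.95
tool_pos: [0.6385, -0.2046, 0.1335]
ee_rot: [3.14, -0.003, -3.105]
wrist_force: [0.8, -0.2, -0.7]
width: 0.0417
```

```bash
python3 mv.py .639 -.206 .106 181.7;  python3 - <<'E'
from h import *
p,d=snap("scene","s5")
cv2.imwrite("pics/s5c.png",cv2.resize(p[130:280,100:250,::-1],(500,500),interpolation=cv2.INTER_CUBIC))
E
```

```text
t 11.95 pos [ 0.6385 -0.2046  0.1335] yaw -177.92 w 0.0417 F [ 0.8 -0.2 -0.7] j6 -2.0
shift [-0.05 -0.14  2.75] turn 0.007
```

View pics/s5c.png

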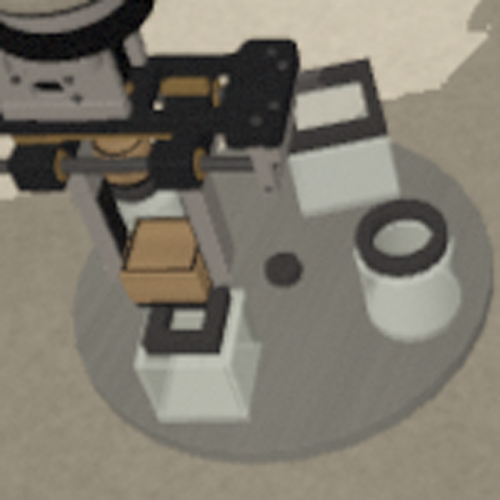

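The lid hangs over the small square jar (jar at about (185,325) in the crop), in line with it. I lower and release.

Request:
{"fn": "servo_tool", "kwargs": {
  "series": "1 0 -0.1 1.2 0; 1 0 -0.1 2.1 0; 1 0 -0.1 2.5 0; 1 0 -0.1 2.7 0; 1 0 -0.1 2.8 0; 1 0 -0.1 2.85 0; 1 0 -0.1 2.85 0; 0 0 -0.1 2.85 0; -0.3 0 -0.1 2.85 0; -0.3 0 -0.1 2.85 0; -0.3 0 -0.1 2.85 0; -0.3 0 -0.1 2.85 0; -0.3 0 -0.1 1.5 0; -0.3 0 -0.1 -1 0; -0.3 0 -0.1 -4 0; -0.3 0 -0.1 -6.5 0; -0.3 0 -0.1 -7 0"
}}

```text
time: 13.42
tool_pos: [0.6414, -0.2079, 0.2122]
ee_rot: [-3.137, 0.01, -3.106]
wrist_force: [-0.1, -0.4, 1.6]
width: 0.0611
```

```bash
python3 mv.py .480 .297 .15 158.3
```

```text
t 13.42 pos [ 0.6414 -0.2079  0.2122] yaw -177.98 w 0.0611 F [-0.1 -0.4  1.6] j6 -2.0
shift [14.35 51.03  6.22] turn 0.414
```

Request:
{"fn": "servo_tool", "kwargs": {
  "series": "-1 0.3 1 0 0; -1 1 3.5 0 0; -1 1.8 6.5 0 0.05; -1 2.7 9.5 0 0.1; -1 3.6 12.8 0 0.15; -1 4.5 16 0 0.2; -1 5.4 19.2 0 0.25; -1 6.3 22.5 0 0.3; -1 7.2 25.8 0.5 0.35; -1 8.2 29 1 0.4; -1 9 32.2 2 0.414; -1 10 35.5 3 0.414; -1 10.9 38.8 4 0.414; -1 11.9 42 5 0.414; -1 12.7 45.2 5.7 0.414; -1 13.5 48.2 6 0.414; -1 14.1 50.3 6 0.414; -1 14.3 51 6 0.414; -1 14.3 51 6 0.414; -1 14.3 51 6 0.414"
}}

```text
time: 15.08
tool_pos: [0.4778, 0.2969, 0.1434]
ee_rot: [-3.14, -0.001, 2.763]
wrist_force: [0.3, -0.5, -0.5]
width: 0.0936
```

```bash
cat > chk.py <<'E'
from h import *
import sys
f,px,py,lz=sys.argv[1],*map(float,sys.argv[2:5])
p2,d2=snap("top","t"+f); p,d=snap("scene","s"+f)
for n,dd in(("top",d2),("scene",d)):
    W=cloud(n,dd)
    for nm,x,y,z,r in(("placed",px,py,.129,.048),("stack",.48,.297,lz,.05)):
        m=(abs(W[...,2]-z)<.006)&(abs(W[...,0]-x)<r)&(abs(W[...,1]-y)<r); w=(W[m][:,:2]*1000).astype(np.float32)
        if len(w)>5: a=cv2.minAreaRect(w); c=cv2.minEnclosingCircle(w); print(n,nm,len(w),"rect",np.round(a[0],1),np.round(a[1]),round(a[2],1),"circ",np.round(c[0],1),round(c[1],1))
a=cv2.resize(p[120:240,350:470,::-1],(400,400),interpolation=cv2.INTER_CUBIC);b=cv2.resize(p2[170:310,315:455,::-1],(400,400),interpolation=cv2.INTER_CUBIC)
cv2.imwrite(f"pics/c{f}.png",np.hstack([a,b]))
E
python3 chk.py 6 .639 -.206 .058; python3 mv.py .480 .297 .0345 158.3
```

```text
top placed 437 rect [ 638.6 -204.8] [41. 42.] 0.5 circ [ 638.7 -205.3] 28.3
top stack 257 rect [490.7 295.4] [54. 28.] 69.1 circ [482.4 298.6] 26.9
scene placed 438 rect [ 641.3 -206.9] [42. 42.] 1.6 circ [ 641.3 -206.9] 29.4
scene stack 408 rect [481.2 298.2] [55. 55.] 75.7 circ [480.2 298.3] 28.8
t 15.18 pos [0.4787 0.2963 0.1441] yaw 158.21 w 0.0938 F [ 0.4 -0.9  0.1] j6 -0.74
shift [-0.1   0.11 10.96] turn -0.002
```

View pics/c6.png

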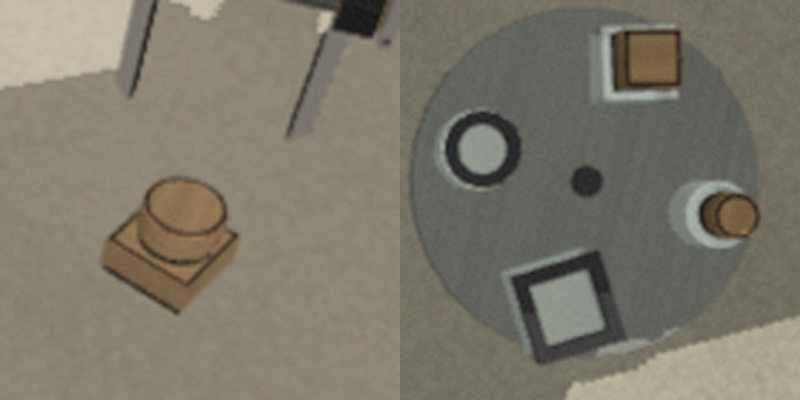

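The small square lid sits at (638.6,-204.8) with its yaw matching the jar. I grasp the large round lid.

Request:
{"fn": "servo_tool", "kwargs": {
  "series": "-1 -0.1 0.1 2.5 0; -1 -0.1 0.1 5.5 0; -1 -0.1 0.1 8.5 0; -1 -0.1 0.1 10 0; -1 -0.1 0.1 10.8 0; 0 -0.1 0.1 11 0; 1 -0.1 0.1 11 0; 1 -0.1 0.1 11 0; 1 -0.1 0.1 11 0; 1 -0.1 0.1 11 0; 1 -0.1 0.1 11 0; 1 -0.1 0.1 11 0; 1 -0.1 0.1 11 0; 1 -0.1 0.1 11 0; 1 -0.1 0.1 11 0"
}}

```text
time: 16.43
tool_pos: [0.4804, 0.2986, 0.0356]
ee_rot: [3.14, 0.001, 2.763]
wrist_force: [-0.0, -1.1, 5.6]
width: 0.0557
```

```bash
python3 mv.py .574 -.092 .19 158.3
```

```text
t 16.43 pos [0.4804 0.2986 0.0356] yaw 158.3 w 0.0557 F [-0.  -1.1  5.6] j6 -0.74
shift [-23.14 -32.83 -15.44] turn 0.0
```

Request:
{"fn": "servo_tool", "kwargs": {
  "series": "1 0 0 -0.5 0; 1 0 0 -2.5 0; 1 0 0 -5.5 0; 1 0 0 -9 0; 1 -1 -1.5 -12 0; 1 -2.8 -4 -14.5 0; 1 -5 -7 -15.4 0; 1 -7.2 -10.2 -15.4 0; 1 -9.5 -13.5 -15.4 0; 1 -11.8 -16.7 -15.4 0; 1 -14 -20 -15.4 0; 1 -16.2 -23 -15.4 0; 1 -18.3 -26 -15.4 0; 1 -20.3 -28.8 -15 0; 1 -21.8 -31 -14 0; 1 -22.8 -32.3 -12.5 0; 1 -23.1 -32.8 -11 0; 1 -23.1 -32.8 -10 0; 1 -23.1 -32.8 -9.8 0; 1 -23.1 -32.8 -9.8 0"
}}

```text
time: 18.1
tool_pos: [0.5721, -0.0911, 0.1311]
ee_rot: [3.142, -0.003, 2.763]
wrist_force: [-0.5, 0.9, -0.7]
width: 0.0555
```

Request:
{"fn": "servo_tool", "kwargs": {
  "series": "1 0 0 0 0; 1 0 0 0 0"
}}

```text
time: 18.27
tool_pos: [0.5736, -0.0913, 0.1338]
ee_rot: [3.141, 0.002, 2.764]
wrist_force: [0.2, -0.0, 0.3]
width: 0.0557
```

```bash
python3 mv.py .574 -.092 .106 158.3;  python3 - <<'E'
from h import *
p,d=snap("scene","s7")
cv2.imwrite("pics/s7c.png",cv2.resize(p[130:280,130:280,::-1],(500,500),interpolation=cv2.INTER_CUBIC))
E
```

```text
t 18.27 pos [ 0.5736 -0.0913  0.1338] yaw 158.37 w 0.0557 F [ 0.2 -0.   0.3] j6 -1.45
shift [-0.06 -0.06  2.78] turn 0.001
```

View pics/s7c.png

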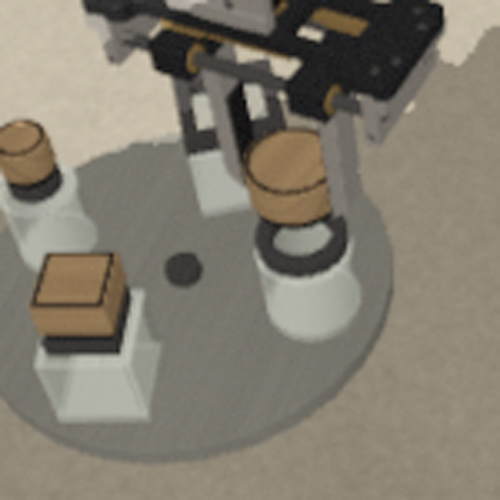

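The large round lid lies in line above its jar (collar at about (302,245) in the crop). I lower and release.

Request:
{"fn": "servo_tool", "kwargs": {
  "series": "1 0 0 1.2 0; 1 0 0 2.1 0; 1 0 0 2.5 0; 1 0 0 2.7 0; 1 0 0 2.8 0; 1 0 0 2.9 0; 1 0 0 2.9 0; 0 0 0 2.9 0; -0.7 0 0 2.9 0; -0.7 0 0 2.9 0; -0.7 0 0 2.9 0; -0.7 0 0 2.9 0; -0.7 0 0 1.5 0; -0.7 0 0 -1 0; -0.7 0 0 -4 0; -0.7 0 0 -6.5 0; -0.7 0 0 -6.5 0; -0.7 0 0 -6.5 0"
}}

```text
time: 19.82
tool_pos: [0.574, -0.0922, 0.199]
ee_rot: [3.141, 0.004, 2.763]
wrist_force: [-0.3, -0.2, 0.4]
width: 0.08
```

```bash
python3 mv.py .480 .297 .12 138
```

```text
t 19.82 pos [ 0.574  -0.0922  0.199 ] yaw 158.29 w 0.08 F [-0.3 -0.2  0.4] j6 -1.45
shift [23.13 32.69  7.9 ] turn 0.354
```

Request:
{"fn": "servo_tool", "kwargs": {
  "series": "-1 1 1.4 0 0; -1 3 4 0 0; -1 5 7 0 0.05; -1 7.2 10.2 0 0.1; -1 9.5 13.5 0 0.15; -1 11.8 16.7 1 0.2; -1 14 20 2 0.25; -1 16.2 23 3.5 0.3; -1 18.3 26 5 0.35; -1 20.3 28.8 6.5 0.354; -1 21.8 31 7.5 0.354; -1 22.8 32.3 7.9 0.354; -1 23.1 32.7 7.9 0.354; -1 23.1 32.7 7.9 0.354; -1 23.1 32.7 7.9 0.354; -1 23.1 32.7 7.9 0.354"
}}

```text
time: 21.15
tool_pos: [0.4799, 0.2961, 0.1186]
ee_rot: [-3.142, 0.001, 2.407]
wrist_force: [0.6, 0.1, -0.3]
width: 0.094
```

```bash
python3 chk.py 8 .574 -.092 .029; python3 mv.py .480 .297 .006 138
```

```text
top placed 602 rect [570.3 -89.9] [54. 55.] 76.1 circ [570.3 -89.8] 27.9
top stack 640 rect [481.9 295.5] [67. 57.] 48.1 circ [483.5 294. ] 40.3
scene placed 494 rect [572.7 -91.5] [56. 53.] 8.7 circ [572.8 -91. ] 28.8
scene stack 680 rect [480.2 296.9] [66. 69.] 47.8 circ [481.5 296.7] 46.1
t 21.25 pos [0.4801 0.2961 0.119 ] yaw 137.91 w 0.0936 F [ 0.2  1.6 -0.7] j6 -0.38
shift [ 0.07  0.06 11.3 ] turn -0.002
```

View pics/c8.png

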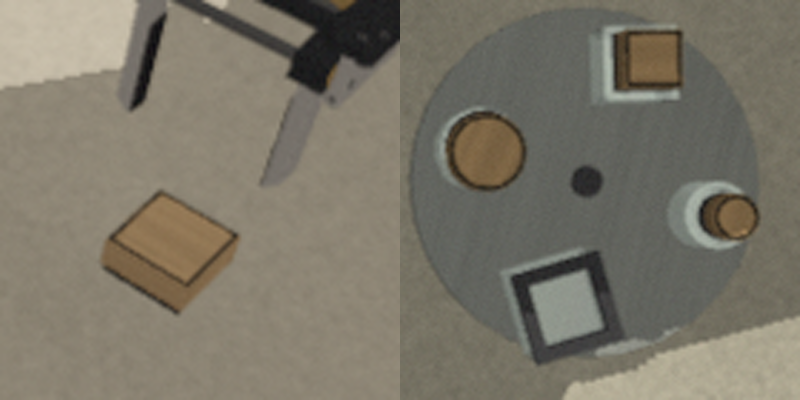

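The large round lid is at (570.3,-89.9) and its jar is at (573.7,-91.7), so it's about 4 mm off. There is time to spare, so I regrip it along the offset direction and recentre it before taking the last lid.

```bash
python3 mv.py .572 -.091 .165 62
```

```text
t 21.25 pos [0.4801 0.2961 0.119 ] yaw 137.91 w 0.0936 F [ 0.2  1.6 -0.7] j6 -0.38
shift [-32.77 -22.57  -4.6 ] turn 1.325
```

Request:
{"fn": "servo_tool", "kwargs": {
  "series": "-1 -0.8 -0.6 -1.5 0.05; -1 -2.5 -1.7 -3.5 0.12; -1 -5 -3.4 -4.6 0.23; -1 -7.5 -5.2 -4.6 0.34; -1 -10 -6.9 -4.6 0.45; -1 -12.5 -8.6 -4.6 0.56; -1 -15 -10.3 -4.6 0.67; -1 -17.5 -12 -4.6 0.78; -1 -20 -13.8 -4.6 0.89; -1 -22.5 -15.5 -4.6 1; -1 -25 -17.2 -4.6 1.1; -1 -27.5 -19 -4.6 1.2; -1 -30 -20.7 -4.6 1.3; -1 -32 -22 -4.6 1.325; -1 -32.8 -22.6 -4.6 1.325; -1 -32.8 -22.6 -4.6 1.325; -1 -32.8 -22.6 -4.6 1.325; -1 -32.8 -22.6 -4.6 1.325"
}}

```text
time: 22.75
tool_pos: [0.5717, -0.0891, 0.1647]
ee_rot: [-3.141, -0.001, 1.085]
wrist_force: [0.2, 0.1, 0.7]
width: 0.0939
```

```bash
python3 mv.py .5705 -.090 .106 62
```

```text
t 22.75 pos [ 0.5717 -0.0891  0.1647] yaw 62.17 w 0.0939 F [0.2 0.1 0.7] j6 0.23
shift [-0.14 -0.06  5.87] turn 0.003
```

Request:
{"fn": "servo_tool", "kwargs": {
  "series": "-1 -0.1 -0.1 2 0; -1 -0.1 -0.1 4 0; -1 -0.1 -0.1 5.2 0; -1 -0.1 -0.1 5.6 0; 0 -0.1 -0.1 5.7 0; 1 -0.1 -0.1 5.7 0; 1 -0.1 -0.1 5.7 0; 1 -0.1 -0.1 5.7 0; 1 -0.1 -0.1 5.7 0; 1 -0.1 -0.1 5.7 0; 1 -0.1 -0.1 5.7 0; 1 -0.1 -0.1 5.7 0; 1 -0.1 -0.1 5.7 0; 1 -0.1 -0.1 5.7 0; 1 -0.1 -0.1 5.5 0; 1 -0.1 -0.1 5.2 0; 1 -0.1 0.1 5.2 0; 1 -0.1 0.25 5.2 0; 1 -0.1 0.25 5.2 0; 1 -0.1 0.25 5.2 0"
}}

```text
time: 24.42
tool_pos: [0.5736, -0.0922, 0.1121]
ee_rot: [-3.141, 0.0, 1.084]
wrist_force: [0.7, 0.5, 0.6]
width: 0.0556
```

```bash
python3 mv.py .5737 -.0917 .107 62
```

```text
t 24.42 pos [ 0.5736 -0.0922  0.1121] yaw 62.09 w 0.0556 F [0.7 0.5 0.6] j6 0.23
shift [ 0.05 -0.02  0.51] turn 0.002
```

Request:
{"fn": "servo_tool", "kwargs": {
  "series": "1 0 0 0.2 0; 1 0 0 0.4 0; 1 0 0 0.5 0; 1 0 0 0.5 0; 0 0 0 0.5 0; -1 0 0 0.5 0; -1 0 0 0.5 0; -1 0 0 0.5 0; -1 0 0 0.5 0; -1 0 0 0.5 0; -1 0 0 -1 0; -1 0 0 -3.5 0; -1 0 0 -6 0; -1 0 0 -8 0; -1 0 0 -8 0; -1 0 0 -8 0"
}}

```text
time: 25.75
tool_pos: [0.5744, -0.0924, 0.1934]
ee_rot: [3.139, -0.001, 1.084]
wrist_force: [0.9, -0.4, -1.4]
width: 0.094
```

```bash
python3 mv.py .480 .297 .12 138
```

```text
t 25.75 pos [ 0.5744 -0.0924  0.1934] yaw 62.1 w 0.094 F [ 0.9 -0.4 -1.4] j6 0.23
shift [ 29.99 -26.56   7.34] turn -1.325
```

Request:
{"fn": "servo_tool", "kwargs": {
  "series": "-1 0.8 -0.7 0 -0.05; -1 2.5 -2.2 0 -0.12; -1 5 -4.4 0 -0.23; -1 7.5 -6.6 0 -0.34; -1 10 -8.8 0 -0.45; -1 12.5 -11 0 -0.56; -1 15 -13.3 1 -0.67; -1 17.5 -15.5 2 -0.78; -1 20 -17.7 3 -0.89; -1 22.5 -20 4 -1; -1 25 -22.1 5 -1.1; -1 27.2 -24 6 -1.2; -1 29 -25.6 7 -1.3; -1 30 -26.5 7.3 -1.325; -1 30 -26.5 7.3 -1.325; -1 30 -26.5 7.3 -1.325; -1 30 -26.5 7.3 -1.325"
}}

```text
time: 27.17
tool_pos: [0.4804, 0.2958, 0.1195]
ee_rot: [-3.141, 0.001, 2.406]
wrist_force: [0.8, 0.4, 0.2]
width: 0.0942
```

```bash
python3 chk.py 9 .574 -.092 .029; python3 mv.py .479 .2975 .006 138
```

```text
top placed 598 rect [571.6 -90.8] [54. 53.] 1.3 circ [572.3 -90.8] 27.9
top stack 634 rect [482.6 295. ] [66. 57.] 46.5 circ [484.5 293.1] 39.6
scene placed 509 rect [575.  -92.2] [54. 55.] 63.5 circ [574.5 -92.8] 28.8
scene stack 678 rect [480.5 297.2] [67. 69.] 47.3 circ [480.  297.6] 46.0
t 27.27 pos [0.4808 0.2957 0.1201] yaw 137.85 w 0.0942 F [-0.8 -0.9 -0.4] j6 -0.38
shift [2.600e-01 1.000e-02 1.141e+01] turn -0.003
```

The large round lid is now within about 1.5 mm of its jar. I take the large square lid.

Request:
{"fn": "servo_tool", "kwargs": {
  "series": "-1 0.1 0 2 0; -1 0.3 0 4.5 0; -1 0.3 0 7 0; -1 0.3 0 9.3 0; -1 0.3 0 10.5 0; -1 0.3 0 11 0; 0 0.3 0 11.3 0; 1 0.3 0 11.3 0; 1 0.3 0 11.3 0; 1 0.3 0 11.3 0; 1 0.3 0 11.3 0; 1 0.3 0 11.3 0; 1 0.3 0 11.3 0; 1 0.3 0 11.3 0; 1 0.3 0 11.3 0"
}}

```text
time: 28.52
tool_pos: [0.4787, 0.2994, 0.008]
ee_rot: [3.139, 0.001, 2.409]
wrist_force: [-0.1, -0.5, 6.1]
width: 0.0657
```

```bash
python3 mv.py .4607 -.154 .19 107.4
```

```text
t 28.52 pos [0.4787 0.2994 0.008 ] yaw 138.02 w 0.0657 F [-0.1 -0.5  6.1] j6 -0.38
shift [-28.99 -34.91 -18.2 ] turn 0.534
```

Request:
{"fn": "servo_tool", "kwargs": {
  "series": "1 0 0 -0.5 0; 1 0 0 -2.5 0; 1 0 0 -5.5 0; 1 0 0 -9 0; 1 -0.8 -1 -12.5 0; 1 -2.2 -2.7 -15.5 0.03; 1 -4.3 -5.2 -17.5 0.08; 1 -6.5 -7.8 -18.2 0.13; 1 -8.8 -10.6 -18.2 0.18; 1 -11 -13.3 -18.2 0.23; 1 -13.3 -16 -18.2 0.28; 1 -15.6 -18.8 -18.2 0.33; 1 -17.9 -21.5 -18.2 0.38; 1 -20.1 -24.2 -18.2 0.43; 1 -22.4 -27 -18.2 0.48; 1 -24.6 -29.7 -18.2 0.52; 1 -26.6 -32 -18.2 0.534; 1 -28.2 -33.9 -18.2 0.534; 1 -29 -34.9 -18.2 0.534; 1 -29 -34.9 -18.2 0.534"
}}

```text
time: 30.18
tool_pos: [0.4592, -0.1563, 0.1877]
ee_rot: [-3.14, -0.001, 1.871]
wrist_force: [-0.3, 0.3, -1.5]
width: 0.0655
```

Request:
{"fn": "servo_tool", "kwargs": {
  "series": "1 0 0 2 0; 1 0 0 4 0; 1 0 0 5.2 0; 1 0 0 5.2 0; 1 0 0 5.2 0; 1 0 0 5.2 0"
}}

```text
time: 30.68
tool_pos: [0.4604, -0.1539, 0.1375]
ee_rot: [3.14, 0.001, 1.876]
wrist_force: [0.4, -0.2, -0.7]
width: 0.0661
```

```bash
python3 mv.py .4607 -.154 .109 107.4;  python3 - <<'E'
from h import *
p,d=snap("scene","s10")
cv2.imwrite("pics/s10c.png",cv2.resize(p[100:250,120:270,::-1],(500,500),interpolation=cv2.INTER_CUBIC))
W=cloud("scene",d); m=(abs(W[...,2]-.161)<.007)&(abs(W[...,0]-.461)<.05)&(abs(W[...,1]+.154)<.05); w=(W[m][:,:2]*1000).astype(np.float32)
print(len(w),cv2.minAreaRect(w) if len(w)>5 else "")
E
```

```text
t 30.68 pos [ 0.4604 -0.1539  0.1375] yaw 107.48 w 0.0661 F [ 0.4 -0.2 -0.7] j6 -0.74
shift [-0.01  0.02  2.85] turn 0.001
423 ((472.46331787109375, -152.973876953125), (71.57899475097656, 65.47347259521484), 17.264650344848633)
```

View pics/s10c.png

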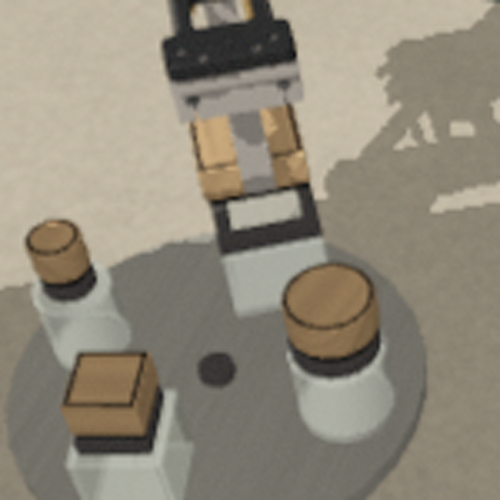

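The large square lid is above its jar and in line with it (collar at about (265,225) in the crop). I lower, release and retreat.

Request:
{"fn": "servo_tool", "kwargs": {
  "series": "1 0 0 1.2 0; 1 0 0 2.1 0; 1 0 0 2.5 0; 1 0 0 2.7 0; 1 0 0 2.8 0; 1 0 0 2.95 0; 1 0 0 2.95 0; 0 0 0 2.95 0; -1 0 0 2.95 0; -1 0 0 2.95 0; -1 0 0 2.95 0; -1 0 0 2.95 0; -1 0 0 2.95 0; -1 0 0 1.5 0; -1 0 0 -1 0; -1 0 0 -4 0; -1 0 0 -7 0; -1 0 0 -8 0; -1 0 0 -8 0"
}}

```text
time: 32.32
tool_pos: [0.4615, -0.1553, 0.2198]
ee_rot: [3.136, 0.005, 1.875]
wrist_force: [0.1, 0.3, 0.1]
width: 0.0939
```

```bash
python3 mv.py .42 .2 .22 107.4
```

```text
t 32.32 pos [ 0.4615 -0.1553  0.2198] yaw 107.42 w 0.0939 F [0.1 0.3 0.1] j6 -0.75
shift [ 3.514e+01  6.680e+00 -2.000e-02] turn 0.0
```

Request:
{"fn": "servo_tool", "kwargs": {
  "series": "-1 1 0.2 0 0; -1 3.5 0.7 0 0; -1 6.5 1.2 0 0; -1 9.5 1.8 0 0; -1 12.5 2.4 0 0; -1 15.5 3 0 0; -1 18.5 3.5 0 0; -1 21.5 4 0 0; -1 24.5 4.6 0 0; -1 27.5 5.2 0 0; -1 30.5 5.8 0 0; -1 33 6.3 0 0; -1 34.5 6.6 0 0; -1 35 6.7 0 0; -1 35 6.7 0 0; -1 35 6.7 0 0"
}}

```text
time: 33.65
tool_pos: [0.4181, 0.1991, 0.2148]
ee_rot: [-3.139, 0.001, 1.875]
wrist_force: [1.1, -0.6, -0.2]
width: 0.094
```

```bash
for a in "11 .461 -.154" "12 .574 -.092" "13 .639 -.206" "14 .529 -.265"; do python3 chk.py $a .029|grep placed; done; python3 - <<'E'
from h import *
p,p2=np.load("pics/s11.npz")["p"],np.load("pics/t11.npz")["p"]
a=cv2.resize(p[140:280,110:250,::-1],(400,400),interpolation=cv2.INTER_CUBIC);b=cv2.resize(p2[170:310,315:455,::-1],(400,400),interpolation=cv2.INTER_CUBIC)
cv2.imwrite("pics/fin.png",np.hstack([a,b]))
E
```

```text
top placed 1104 rect [ 459.4 -154.8] [66. 66.] 17.9 circ [ 459.9 -154.4] 45.0
scene placed 701 rect [ 461.6 -156.7] [68. 66.] 17.5 circ [ 463.  -155.3] 44.9
top placed 594 rect [571.7 -90.7] [54. 53.] 3.7 circ [572.2 -90.8] 27.7
scene placed 512 rect [575.3 -92.6] [55. 56.] 63.6 circ [574.8 -93.7] 29.0
top placed 447 rect [ 638.  -206.5] [42. 43.] 1.0 circ [ 638.5 -206.5] 28.7
scene placed 438 rect [ 640.5 -207.8] [43. 42.] 2.1 circ [ 641.3 -207.4] 28.1
top placed 231 rect [ 526.9 -265.4] [32. 34.] 1.2 circ [ 527.5 -265. ] 17.5
scene placed 177 rect [ 530.6 -266.3] [32. 32.] 32.4 circ [ 530.8 -266.5] 16.9
```

View pics/fin.png

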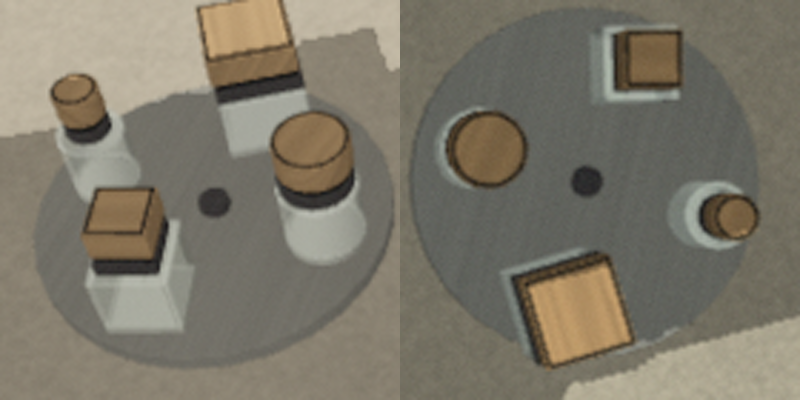

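All four lids lie flat, centred and in line with their jars in both views. I hand the job in.

```bash
python3 -c "
from bench import robot
print(robot.close_job())"
```

```text
the job is handed in; nothing more can be done
None
```

I took the stack apart from the top down and laid each lid on its own jar in the order asked: small round, small square, large round, large square. The job was handed in at about 34 s of the 136 s allowed.

- **Correction:** the large round lid first landed about 4 mm off centre. I gripped it again and recentred it before taking the last lid.
- **Last checks, top camera:** each lid is within about 2 mm of its jar's centre, lying flat. The square lids are within about 1° of their jars. The arm was clear of everything.
- **Disagreement:** the scene camera puts everything about 2–4 mm further out in x and 1–3 mm lower in y than the top camera. That is roughly the calibration error. I compared lids with jars within the top view.
- **Not re-measured:** I did not locate the funnel and sauce dish again at the end. The arm stayed well away from them.

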